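# Rebuild the tilted-stone perch for the desk bird

## Task

Rebuild the stone perch on the desk: set the wide brown stone centrally on the dark base stone and then the small pale stone centrally on the brown one, each turned so that its thick end lies over the low side and the slopes cancel until the top is level. Then stand the little wooden ball bird upright in the middle of the top stone and leave it there. Do not shove the base stone or the other things on the desk out of place.

Things in the scene. Friction and masses are not known exactly. Their poses are not given: they have to be found in the camera images.
- base_top (a point): Middle of the flat top face of the dark grey base stone, 40 mm above its underside. The face (about 110 mm along x, 90 along y, edges rounded) slopes 14 degrees: it falls towards +x and is level along y (55 mm high at the -x end, 25 at the +x end). Axes are the stone's own: z is normal to its underside, not to the sloping top.
- wide_mid (a point): Middle of the wide brown stone, 17 mm above its flat underside and 17 mm below the middle of its flat top. 85 mm long (x), 52 wide (y). The top rises 8 degrees towards +x, the thick end (40 mm; the thin -x end 28), and is level along y. z is normal to the underside. Grasp its upright parallel sides at y = +-26 mm, flat for 48 mm along x.
- small_mid (a point): Middle of the small pale stone, 15 mm above its flat underside and 15 mm below the middle of its flat top. 65 mm long (x), 44 wide (y). The top rises 6 degrees towards +x, the thick end (33 mm; the thin -x end 27), and is level along y. z is normal to the underside. Grasp its upright parallel sides at y = +-22 mm, flat for 34 mm along x.
- bird_mid (a point): Centre of the 60 mm ball of a little turned wooden bird, 72 mm high, 0.07 kg, on a flat round black foot 32 mm across and 7 mm thick. The centre is 42 mm above the foot's underside, z up. The beak points along the bird's -y; pinch the ball at its equator along x.
- bird_foot (a point): Middle of the underside of the bird's black foot, directly below the ball's centre.
- base_stone: Dark grey base stone, loose, 0.9 kg, about 123 mm (x) by 99 mm (y), lying on its flat underside; origin at the middle of the underside, axes as at base_top.
- wide_stone: Wide brown stone, about 0.25 kg, lying on its flat underside; origin at the middle of the underside, axes as at wide_mid.
- small_stone: Small pale stone, about 0.15 kg, lying on its flat underside; origin at the middle of the underside, axes as at small_mid.
- bird: The bird as a whole; origin under the ball, about 8 mm from the foot's centre (which lies at +y), z up.
- tape_roll_2: Bystander to be left alone: red-brown roll of paper tape lying flat, 66 mm across, 22 mm high; origin in its underside.
- measuring_tape: Bystander to be left alone: black pocket tape measure standing upright, 26x72x56 mm; origin in its underside.
- eraser_1: Bystander to be left alone: white and dark blue eraser lying flat, 18x43x12 mm; origin in its underside.
Not all that is in view belongs to the job. What is shaped like the small_stone but orange is not meant.

How it is judged:
By the outcome, as a careful person would: the job done as asked, in the order asked, and still so for the second after the job is handed in, with the robot touching nothing.
It also fails if it takes over 72 s, if anything falls off the work surface, if the arm or the gripper's body presses on something with over 40 N, if the wrist force passes 120 N, or if a joint passes its speed limit or range.

## Robot

A 6-joint arm with a two-finger parallel gripper is mounted at the origin on a cart in front of the work surface, level with it; the furniture and walls round the work are solid. World frame = base frame: x ahead of the robot, y to its left, z up, the work surface at z = 0. Lengths are in mm, angles in degrees, forces in N, time in s.
With the tool pointing down it reaches from about 350 to 850 mm from the base axis. Payload 8.1 kg.
Tool frame: the origin (TCP) lies between the finger pads; the fingertips stand 22 mm ahead of it and the grasp point (between the pads) lies 3 mm ahead of it; z points along the fingers, y is the line along which they close (so a half turn about z gives the same grasp; the last joint's range is limited). The gripper opens to 85 mm and grips with 20 to 120 N. Pads are 22 mm wide; open, the fingers measure 114 mm over their backs; the gripper's body (76 mm by 85 mm) begins 54 mm behind the grasp point. The pads swing forward as they close: fully open they stand 13 mm farther back than shut.
Start: joints at [66.383, 7.471, 85.268, -0, 87.261, -4.893], TCP at [192.587, 568.257, 253.292] pointing down, gripper open.
Joint ranges: [-169.43, 169.43], [-51.17, 129.36], [1.28, 143.12], [-76.62, 256.62], [0, 156.53], [-152.29, 152.29]. Speed limits (degrees/s): [136.94, 136.94, 159.86, 180, 180, 180].

## Interface

Orientations are given as [roll, pitch, yaw] about the fixed x, y, z axes, in that order (R = Rz(yaw) Ry(pitch) Rx(roll)).
In Python, from bench import r, vision gives the robot as it stands.
- The arm moves only by the tool step_arm, never from a script. Its argument "targets" is a list that holds one entry, the list of rows, each a list of 6 numbers: the shift along the world's x, y, z in mm, then the turn, a rotation vector about the world's x, y, z in rad. In form: [[[x, y, z, rx, ry, rz], ...]]. A call has 1 to 12 rows; each row is the pose to reach, as a shift and turn from the pose commanded when the call began; what a row does not reach only later rows make up. A row lasts 1/12 s, in which the tool goes at most 41.7 mm and 7.16 degrees, less where a joint would pass 70% of its speed; a pose out of reach is approached as far as the arm can. A call with a gripper value outside its range is refused whole. "fingers" is the gripper's target within -1 to 1 (shut at 1, half-way at 0, fully open at -1), set as the call begins (left out, the last holds). The fingers move at their own pace and stop on an object; "newtons" is the grip in N (left out, the last holds). Time passes only in rows, so rows that repeat a pose let the fingers close. It gives the time, the measured TCP pose, the force, the opening and the grip force at its end, in the units of the state.
- r.sense(): the state, without advancing time (a new reading comes with each control period).
- vision.snapshot(name): name is "scene" or "top" or "wrist"; returns a dict with "img" (384x512x3 uint8, blue, green, red), "mtx" (3x3 intrinsics, pixels), "eye" and "attitude" of the camera in the world. Camera axes: x right, y up, looking along -z (the intrinsics and any distortion apply to the point x, -y, -z); pixel columns grow to the right and rows downward; lengths in mm; the calibration is good to about 2 mm. The wrist camera is an equidistant fisheye: a pixel r from the principal point sees the ray r / f radians off the axis. A picture is of the moment at which its call begins. There is no depth.
- r.hand_in(): hands the job in; it is judged then, once.
The state is a dict: "time": time; "joint_pos": joint angles; "qd": joint speeds; "joint_efforts": joint torques, N m; "tool_pos": TCP position; "tcp_rot": TCP orientation; "ft_force": force on the tool from outside, world axes, zero at the start; "wrist_torque": the same for the moment, N m; "finger_gap": finger opening in mm; "grip_force": force on a finger pad.
Only numpy, scipy, OpenCV 4.12 (cv2) and the standard library are available. Lean on these libraries where they do the work, as an engineer would, in place of code of your own. Each camera call takes 0.05 s, during which the arm holds its last target. There are 200 camera calls.

## Working session

There is one attempt and no reset: what is moved stays moved. The work goes in short steps, Python scripts to look and compute and a tool call to move; the robot and the scene stay as the last step left them, time stands still between calls to the robot, and variables do not carry over. Pictures are saved under pics/ and viewed, at most 10 in all, crops included, and the job is handed in when it is done.

Besides the shell and the picture viewer there is one more tool, called by a JSON object that holds its "api" and its "payload". step_arm: Moves the arm, as the interface text tells. Its arguments: {"type":"object","properties":{"targets":{"type":"array"},"fingers":{"type":"number"},"newtons":{"type":"number"}},"required":["targets"]}

```bash
ls; mkdir -p pics
python3 - <<'E'
from bench import r, vision
import cv2,pickle,numpy as np
d={n:vision.snapshot(n) for n in ("scene","top","wrist")}
pickle.dump(d,open('s0.pkl','wb'))
for n in d:
    cv2.imwrite(f'pics/{n}0.png',d[n]['img']); print(n,d[n]['mtx'],d[n]['eye'],d[n]['attitude'],[k for k in d[n]])
cv2.imwrite('pics/both0.png',cv2.resize(np.vstack([d['scene']['img'],d['top']['img']]),(400,600)))
print(r.sense())
E
```

```text
pics
scene [[371.18418305   0.         253.83937783]
 [  0.         371.18418305 194.62156523]
 [  0.           0.           1.        ]] [  54.04238131 -734.95225973  693.14961576] [ 57.25275134  -1.39459113 -29.23293729] ['img', 'mtx', 'eye', 'attitude']
top [[349.80584917   0.         258.66848845]
 [  0.         349.80584917 187.75643122]
 [  0.           0.           1.        ]] [372.18380794 163.79908722 996.90762343] [  8.80089536  -3.31752648 -88.57521331] ['img', 'mtx', 'eye', 'attitude']
wrist [[297.31863964   0.         254.81330041]
 [  0.         297.31863964 188.46418707]
 [  0.           0.           1.        ]] [121.08718064 592.37247277 373.35142805] [-16.84140612   0.15855859  71.32802543] ['img', 'mtx', 'eye', 'attitude']
{'time': 0.15, 'joint_pos': array([ 6.63827649e+01,  7.50698767e+00,  8.53170082e+01,  1.38440491e-03,
        8.72604498e+01, -4.89429354e+00]), 'qd': array([-0.07908264, -0.07079215, -0.10482214, -0.04291837, -0.09169222,
       -0.04487676]), 'joint_efforts': array([ 4.17701285e-04, -5.70058322e+01, -5.01166177e+01, -2.14113015e-04,
        9.47953260e-03, -1.31281439e-05]), 'tool_pos': array([192.41785314, 567.88725777, 252.44664875]), 'tcp_rot': array([-1.79915980e+02, -8.58239194e-03,  1.61276985e+02]), 'ft_force': array([-0.11809162, -0.07841942, -0.18699169]), 'wrist_torque': array([-0.06851229, -0.0009188 , -0.01485716]), 'grip_force': 0.0, 'finger_gap': 85.45456789817266}
```

View pics/top0.png

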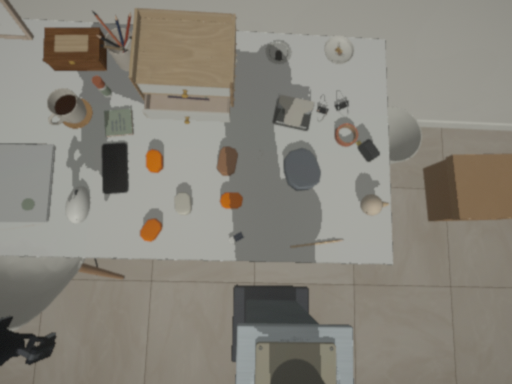

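View pics/scene0.png

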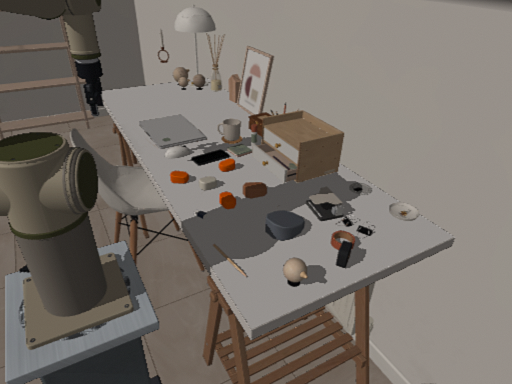

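Top view (512x384, up = +x, left = +y): base about (302,170), brown (228,161), pale (183,203), bird (372,205), red-brown tape (346,134), measure (368,150), eraser (238,237), and orange decoys at (154,161), (231,200) and (151,230).

```bash
cat > h.py <<'E'
import numpy as np,cv2
from scipy.spatial.transform import Rotation as R
def rays(s,px,wrist=False):
    K=s['mtx'];px=np.atleast_2d(np.array(px,float))
    u=(px-[K[0,2],K[1,2]])/K[0,0]
    if wrist:
        t=np.linalg.norm(u,axis=1,keepdims=True)+1e-9
        d=np.hstack([u/t*np.sin(t),np.cos(t)])
    else: d=np.hstack([u,np.ones((len(u),1))])
    d=d*[1,-1,-1]
    return d@R.from_euler('xyz',s['attitude'],degrees=True).as_matrix().T
def plane(s,px,z,wrist=False):
    d=rays(s,px,wrist); e=np.array(s['eye']); return e+d*((z-e[2])/d[:,2:])
def proj(s,P,wrist=False):
    K=s['mtx'];q=(np.atleast_2d(P)-s['eye'])@R.from_euler('xyz',s['attitude'],degrees=True).as_matrix()*[1,-1,-1]
    if wrist:
        n=np.linalg.norm(q[:,:2],axis=1,keepdims=True);u=q[:,:2]/n*np.arctan2(n,q[:,2:])
    else: u=q[:,:2]/q[:,2:]
    return u*K[0,0]+[K[0,2],K[1,2]]
def tri(a,pa,wa,b,pb,wb):
    d1=rays(a,pa,wa)[0];d2=rays(b,pb,wb)[0];d1/=np.linalg.norm(d1);d2/=np.linalg.norm(d2)
    A=np.array([d1,-d2]).T;t=np.linalg.lstsq(A,b['eye']-a['eye'],rcond=None)[0]
    p,q=a['eye']+t[0]*d1,b['eye']+t[1]*d2
    return (p+q)/2,np.linalg.norm(p-q)
E
python3 - <<'E'
import pickle; from h import *
d=pickle.load(open('s0.pkl','rb'));t,s,w=d['top'],d['scene'],d['wrist']
for n,p,z in [('base',(302,170),40),('brown',(228,161),34),('pale',(183,203),30),('bird',(372,205),50),('tape',(346,134),22),('meas',(368,150),56),('eraser',(238,237),12),('drawer',(188,118),60)]:
    P=plane(t,[p],z); print(n,P.round(0),proj(s,P).round(0),proj(w,P,True).round(0))
def crop(i,c,h,k): x,y=c; return cv2.resize(i[y-h:y+h,x-h:x+h],(k,k),interpolation=cv2.INTER_CUBIC)
top=np.hstack([crop(t['img'],c,28,260) for c in [(302,170),(228,161),(183,203)]])
sc=np.hstack([crop(s['img'],c,28,260) for c in [(284,225),(255,190),(207,184)]])
cv2.imwrite('pics/crop0.png',np.vstack([top,sc]))
E
```

```text
base [[577.  -9.  40.]] [[283. 218.]] [[ 79. 397.]]
brown [[596. 200.  34.]] [[254. 186.]] [[152. 401.]]
pale [[474. 319.  30.]] [[207. 179.]] [[173. 361.]]
bird [[ 483. -204.   50.]] [[294. 267.]] [[ 11. 371.]]
tape [[ 693. -142.   22.]] [[342. 237.]] [[ 75. 414.]]
meas [[ 638. -194.   56.]] [[340. 244.]] [[ 48. 410.]]
eraser [[386. 165.  12.]] [[201. 213.]] [[ 87. 328.]]
drawer [[707. 314.  60.]] [[265. 159.]] [[220. 433.]]
```

View pics/crop0.png

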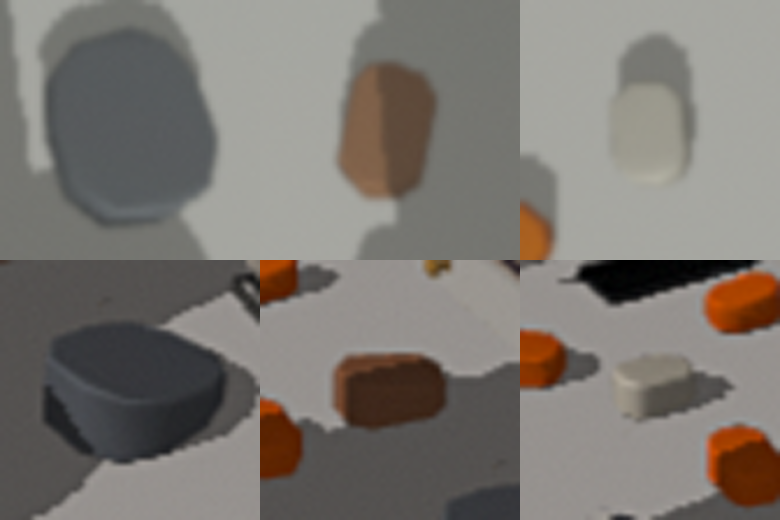

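{"api": "step_arm", "payload": {"targets": [[[24,-34,4,0,0,0],[48,-68,8,0,0,0],[72,-102,12,0,0,0],[96,-136,16,0,0,0],[120,-170,20,0,0,0],[144,-204,24,0,0,0],[168,-238,28,0,0,0],[192,-272,32,0,0,0],[216,-306,36,0,0,0],[240,-340,40,0,0,0],[264,-374,44,0,0,0],[287,-408,47,0,0,0]]]}}

```text
time: 1.15
tool_pos: [479.8, 159.2, 300.5]
tcp_rot: [180.0, 0.0, 161.3]
ft_force: [0.5, 0.8, 0.1]
finger_gap: 85.2
grip_force: 0.0
```

Run:
```python
from bench import r, vision
import cv2,pickle
s=vision.snapshot("wrist"); pickle.dump(s,open('w1.pkl','wb')); cv2.imwrite('pics/w1.png',cv2.resize(s['img'],(800,600),interpolation=cv2.INTER_CUBIC))
x=r.sense();print(x['tool_pos'],x['tcp_rot'],x['joint_pos'],s['eye'],s['attitude'])
```

```text
[483.33959884 153.09274381 300.82535112] [-179.84788731    0.22647174  161.01212158] [ 11.94691694  -8.0228739   95.7872978   -0.2470646   92.11949496
 -59.0742915 ] [408.31465937 183.55933729 421.4818609 ] [-1.68662480e+01  4.60401957e-02  7.13281340e+01]
```

View pics/w1.png

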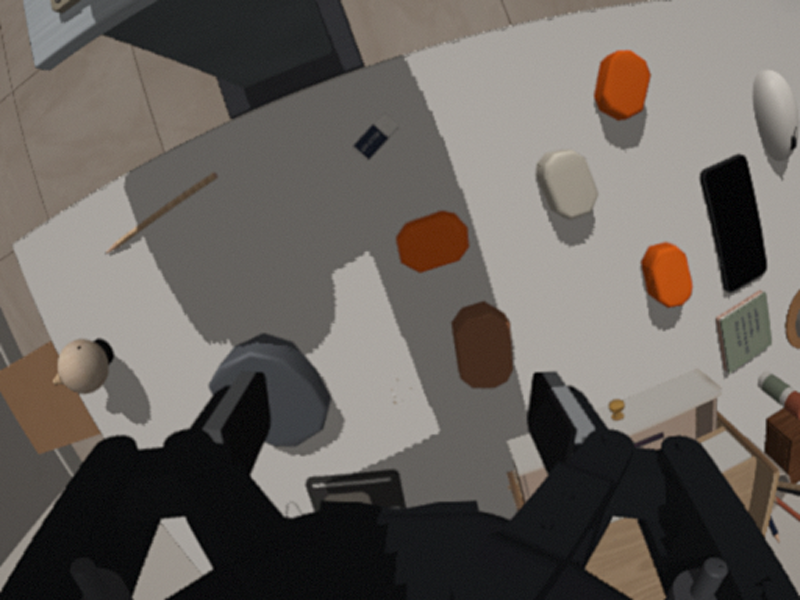

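Run:
```python
import pickle; from h import *
d=pickle.load(open('s0.pkl','rb'));s=d['scene'];w=pickle.load(open('w1.pkl','rb'))
def crop(s,c,h,k):
    x,y=c; i=s['img'][y-h:y+h,x-h:x+h].astype(float)
    i=cv2.resize(i,(k,k),interpolation=cv2.INTER_CUBIC)
    g=255*(np.clip(i,0,255)/255)**0.6
    return np.clip(g,0,255).astype(np.uint8)
W=[crop(w,c,h,266) for c,h in [((172,250),45),((309,221),34),((363,118),30)]]
S=[crop(s,c,h,266) for c,h in [((284,225),24),((255,188),16),((207,183),14)]]
cv2.imwrite('pics/crop1.png',np.vstack([np.hstack(W),np.hstack(S)]))
```

```text
(no output)
```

View pics/crop1.png

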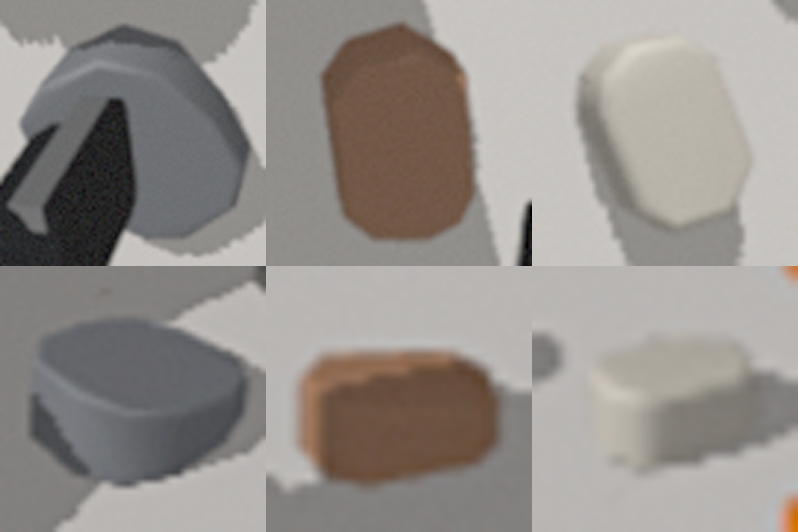

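In the scene crops, the side of brown and the base are both taller at the left (-x) end. So brown's thick end points to -x, and the base is high at -x and low at +x. Pale also looks thick at -x. Closer views next.

{"api": "step_arm", "payload": {"targets": [[[30,8,-20,0,0,0.1],[60,16,-45,0,0,0.2],[90,24,-70,0,0,0.327],[110,30,-85,0,0,0.327],[110,30,-85,0,0,0.327],[110,30,-85,0,0,0.327],[110,30,-85,0,0,0.327]]]}}

```text
time: 1.78
tool_pos: [588.7, 191.1, 215.5]
tcp_rot: [-180.0, -0.0, 180.0]
ft_force: [-0.9, -0.3, -0.1]
finger_gap: 85.6
grip_force: 0.0
```

```bash
cat > shot.py <<'E'
import sys,pickle,cv2
from bench import r, vision
n=sys.argv[1]; s=vision.snapshot("wrist"); s['state']=r.sense(); pickle.dump(s,open(n+'.pkl','wb'))
cv2.imwrite(f'pics/{n}.png',s['img']); x=s['state']
print(x['time'],x['tool_pos'].round(1),x['tcp_rot'].round(2),x['joint_pos'].round(1),s['eye'].round(1),s['attitude'].round(2))
E
python3 shot.py w2
python3 - <<'E'
import pickle; from h import *
s=pickle.load(open('w2.pkl','rb')); print(s['state']['tool_pos'])
for P in [(596,200,34),(474,319,30),(577,-9,40)]: print(proj(s,[P],True))
E
```

```text
1.8333 [588.9 191.2 216.5] [ 1.7998e+02  8.0000e-02 -1.8000e+02] [ 13.2  11.4  84.8  -0.   83.8 -76.8] [513.4 191.8 336.5] [-1.681e+01  7.000e-02  9.005e+01]
[588.90144006 191.22164544 216.53416788]
[[262.84090596 180.50303572]]
[[374.62137154  69.93125278]]
[[ 81.02245995 166.72587661]]
```

View pics/w2.png

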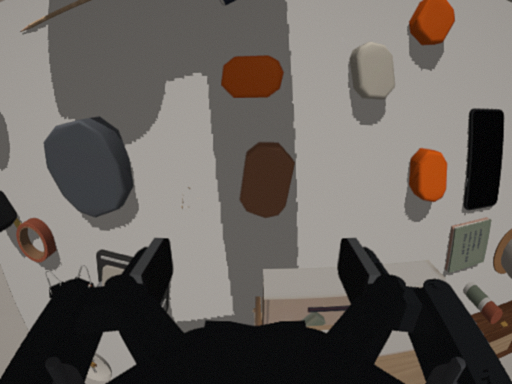

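w2 shows brown at (267,180), pale at (374,70), base at (88,166), and the drawer front starting at about (265,275). Brown's long axis leans a little from vertical.

```bash
cat > seg.py <<'E'
from h import *
def mask(img,seed,lo,hi):
    f=cv2.floodFill
    m=np.zeros((img.shape[0]+2,img.shape[1]+2),np.uint8)
    b=cv2.GaussianBlur(img,(3,3),0)
    f(b,m,seed,0,(lo,)*3,(hi,)*3,4|cv2.FLOODFILL_FIXED_RANGE|cv2.FLOODFILL_MASK_ONLY|(255<<8))
    m=cv2.morphologyEx(m[1:-1,1:-1],cv2.MORPH_OPEN,np.ones((3,3)))
    return cv2.morphologyEx(m,cv2.MORPH_CLOSE,np.ones((5,5)))
def contour(m):
    return max(cv2.findContours(m,cv2.RETR_EXTERNAL,cv2.CHAIN_APPROX_NONE)[0],key=cv2.contourArea)[:,0].astype(float)
E
python3 - <<'E'
import pickle; from seg import *
s=pickle.load(open('w2.pkl','rb')); im=s['img']; o=im.copy()
hsv=cv2.cvtColor(im,cv2.COLOR_BGR2HSV)
for n,c in [('brown',(267,180)),('pale',(374,70)),('base',(88,166)),]:
    print(n,hsv[c[1]-3:c[1]+3,c[0]-3:c[0]+3].mean((0,1)),'desk lit',hsv[120,200],'desk shade',hsv[130,240])
def comp(m,c):
    k,l=cv2.connectedComponents(m); return (l==l[c[1],c[0]]).astype(np.uint8)*255
M={}
H,S,V=[hsv[...,i].astype(int) for i in range(3)]
M['brown']=comp(((S>90)&(V<120)&(H<20)).astype(np.uint8),(267,180))
M['base']=comp(((H>95)&(H<125)&(S>28)).astype(np.uint8),(88,166))
g=mask(im,(374,70),25,60); M['pale']=g
for n,h in [('brown',34),('base',40),('pale',30)]:
    k=contour(M[n]); cv2.drawContours(o,[k.astype(int)],-1,(0,255,0),1)
    for z in (0,h):
        P=plane(s,k,z,True)[:,:2].astype(np.float32); r=cv2.minAreaRect(P); print(n,z,r,P.min(0),P.max(0))
a=[cv2.resize(o[y-50:y+50,x-50:x+50],(260,260),interpolation=cv2.INTER_NEAREST) for x,y in [(88,166),(267,180),(374,70)]]
cv2.imwrite('pics/seg2.png',np.hstack(a))
E
```

```text
brown [ 10.88888889 139.30555556  64.16666667] desk lit [ 15  16 163] desk shade [20 16 94]
pale [ 20.47222222  33.47222222 143.44444444] desk lit [ 15  16 163] desk shade [20 16 94]
base [111.11111111  19.27777778  65.08333333] desk lit [ 15  16 163] desk shade [20 16 94]
brown 0 ((605.2911987304688, 205.09634399414062), (56.135894775390625, 91.68324279785156), 81.63468933105469) [560.8416  173.79073] [651.4623 235.9443]
brown 34 ((596.0082397460938, 203.7548370361328), (50.46430206298828, 82.42010498046875), 81.6348648071289) [556.0496  175.61215] [637.5145  231.48616]
base 0 ((778.629150390625, 196.27325439453125), (1580.713623046875, 927.8977661132812), 89.86824798583984) [ 315.56213 -595.1477 ] [1244.3893   985.57056]
base 40 ((747.1045532226562, 195.7437744140625), (1392.826171875, 817.6056518554688), 89.86824798583984) [ 339.079  -501.6069] [1157.5034  891.2232]
pale 0 ((634.9122314453125, 422.1432189941406), (555.9002075195312, 485.7857971191406), 12.39126205444336) [315.56213 202.43158] [860.98114 719.0222 ]
pale 30 ((624.080810546875, 401.6104736328125), (506.3434143066406, 442.4794616699219), 12.391264915466309) [333.1998  201.48547] [829.9964 672.0237]
```

View pics/seg2.png

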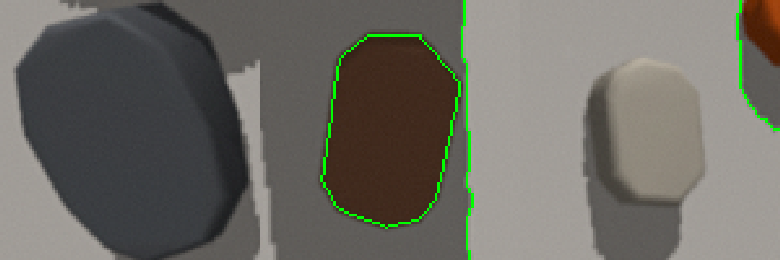

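{"api": "step_arm", "payload": {"targets": [[[0,-40,0,0,0,0],[0,-80,0,0,0,0],[0,-120,0,0,0,0],[0,-160,0,0,0,0],[0,-195,0,0,0,0],[0,-195,0,0,0,0],[0,-195,0,0,0,0],[0,-195,0,0,0,0]]]}}

```text
time: 2.5
tool_pos: [589.1, -3.5, 216.9]
tcp_rot: [180.0, 0.1, 180.0]
ft_force: [0.1, 0.5, -0.4]
finger_gap: 85.5
grip_force: 0.0
```

```bash
python3 shot.py w3
python3 - <<'E'
import pickle; from seg import *
s=pickle.load(open('w3.pkl','rb')); im=s['img']; o=im.copy()
hsv=cv2.cvtColor(im,cv2.COLOR_BGR2HSV); c=proj(s,[(577,-9,40)],True)[0].astype(int);print(c,hsv[c[1],c[0]])
H,S,V=[hsv[...,i].astype(int) for i in range(3)]
m=((H>95)&(H<130)&(V<100)&(S>10)).astype(np.uint8)
m=cv2.morphologyEx(m,cv2.MORPH_OPEN,np.ones((5,5)))
k,l=cv2.connectedComponents(m); m=(l==l[c[1],c[0]]).astype(np.uint8)*255
k=contour(m); cv2.drawContours(o,[k.astype(int)],-1,(0,255,0),1)
for z in (0,25,40,55):
    P=plane(s,k,z,True)[:,:2].astype(np.float32); r=cv2.minAreaRect(P); print(z,np.round(r[0],1),np.round(r[1],1),round(r[2],1),P.min(0),P.max(0),np.array(cv2.fitEllipse(P)[2]))
cv2.imwrite('pics/seg3.png',np.hstack([cv2.resize(x[c[1]-75:c[1]+75,c[0]-75:c[0]+75],(400,400),interpolation=cv2.INTER_CUBIC) for x in (np.clip(255*(im/255)**.6,0,255).astype(np.uint8),o)]))
E
```

```text
2.55 [589.1  -2.9 216.6] [ 1.7998e+02  1.2000e-01 -1.7996e+02] [ -5.3   6.8  89.9   0.   83.2 -95.3] [513.5  -2.9 337.8] [-1.698e+01  4.000e-02  9.002e+01]
[249 162] [110  22  69]
0 [587.8 -10.6] [126.  106.8] 16.9 [524.43945 -66.34549] [651.95233   43.488613] 103.44908142089844
25 [582.3 -10. ] [116.7  98.9] 16.9 [523.6303  -61.64875] [641.70483  40.05557] 103.4490737915039
40 [579.   -9.6] [111.1  94.1] 16.9 [523.1448   -58.830704] [635.55634  37.99574] 103.44908142089844
55 [575.7  -9.3] [105.5  89.4] 16.9 [522.6593   -56.012657] [629.40784   35.935913] 103.44908905029297
```

View pics/seg3.png

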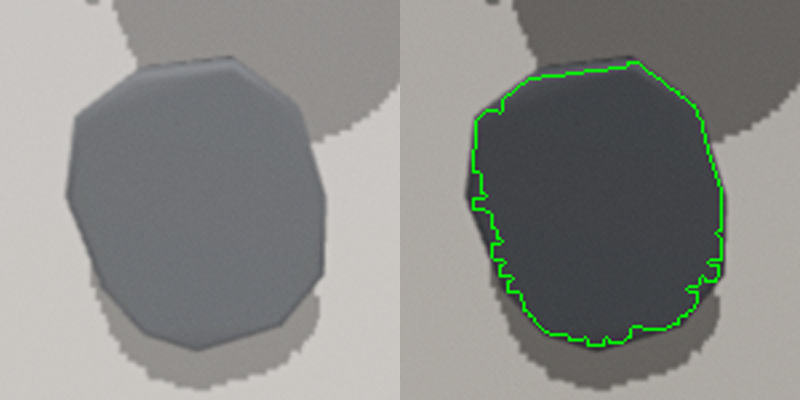

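Seg3 shows the base outline as a rounded polygon about 258 px wide in the zoom, long axis leaning about 15°, with the near (-x, top) end showing a lit bevel. The mask missed some rim, so I'll use the blue-minus-red tint, which the desk does not have.

```bash
cat > base.py <<'E'
import pickle; from seg import *
def run(f,seedP):
    s=pickle.load(open(f,'rb')); im=cv2.GaussianBlur(s['img'],(3,3),0).astype(int)
    c=proj(s,[seedP],True)[0].astype(int)
    m=((im[...,0]-im[...,2])>0).astype(np.uint8); m=cv2.morphologyEx(m,cv2.MORPH_OPEN,np.ones((5,5)))
    k,l=cv2.connectedComponents(m); m=(l==l[c[1],c[0]]).astype(np.uint8)*255
    k=contour(m); hull=cv2.convexHull(k.astype(np.float32))[:,0]
    C=np.array([577.,-9,40]);yaw=np.radians(15)
    for it in range(6):
        n=R.from_euler('zyx',[yaw,np.radians(14),0]).as_matrix()
        d=rays(s,hull,True); P=s['eye']+d*(((C-s['eye'])@n[:,2])/(d@n[:,2]))[:,None]
        q=(P-C)@n; mo=cv2.moments(q[:,:2].astype(np.float32).reshape(-1,1,2))
        cx,cy=mo['m10']/mo['m00'],mo['m01']/mo['m00']
        dy=.5*np.arctan2(2*mo['mu11'],mo['mu20']-mo['mu02'])
        C2=C+n@[cx,cy,0]; C=np.array([C2[0],C2[1],40]); yaw+=dy
    r=cv2.minAreaRect(q[:,:2].astype(np.float32))
    print(f,C.round(1),np.degrees(yaw).round(2),'extent',np.ptp(q,axis=0).round(1),'mid',((q.max(0)+q.min(0))/2).round(1),np.round(r[1],1),round(r[2],1))
if __name__=='__main__':
    run('w3.pkl',(577,-9,40))
E
python3 base.py
```

```text
w3.pkl [581.2  -9.8  40. ] 8.84 extent [124.2  97.1   0. ] mid [ 1.1 -0.2 -0. ] [123.5  95.3] 6.4
```

```bash
cat >> base.py <<'E'
    s=pickle.load(open('w3.pkl','rb')); im=cv2.GaussianBlur(s['img'],(3,3),0).astype(int)
    c=proj(s,[(577,-9,40)],True)[0].astype(int)
    m=cv2.morphologyEx(((im[...,0]-im[...,2])>0).astype(np.uint8),cv2.MORPH_OPEN,np.ones((5,5)))
    k,l=cv2.connectedComponents(m); hull=cv2.convexHull(contour((l==l[c[1],c[0]]).astype(np.uint8)*255).astype(np.float32))[:,0]
    C=np.array([581.2,-9.8,40])
    for yd in range(0,21,2):
        n=R.from_euler('zyx',[np.radians(yd),np.radians(14),0]).as_matrix()
        d=rays(s,hull,True); P=s['eye']+d*(((C-s['eye'])@n[:,2])/(d@n[:,2]))[:,None]
        q=((P-C)@n)[:,:2].astype(np.float32); cy=(q[:,1].max()+q[:,1].min())/2; q[:,1]-=cy
        f=lambda a:cv2.convexHull(a.astype(np.float32))
        i=cv2.intersectConvexConvex(f(q),f(q*[1,-1]))[0]; print(yd,round(i/cv2.contourArea(f(q)),4))
E
python3 base.py
```

```text
w3.pkl [581.2  -9.8  40. ] 8.84 extent [124.2  97.1   0. ] mid [ 1.1 -0.2 -0. ] [123.5  95.3] 6.4
0 0.9466
2 0.9547
4 0.9616
6 0.9697
8 0.9761
10 0.9782
12 0.9762
14 0.9695
16 0.9614
18 0.9515
20 0.9414
```

{"api": "step_arm", "payload": {"targets": [[[2,40,0,0,0,-0.04],[4,80,0,0,0,-0.08],[6,120,0,0,0,-0.12],[8,160,0,0,0,-0.147],[9.4,200,0,0,0,-0.147],[9.4,208,-20,0,0,-0.147],[9.4,208,-60,0,0,-0.147],[9.4,208,-100,0,0,-0.147],[9.4,208,-135,0,0,-0.147],[9.4,208,-165,0,0,-0.147],[9.4,208,-187,0,0,-0.147],[9.4,208,-187,0,0,-0.147]]]}}

```text
time: 3.55
tool_pos: [593.3, 204.9, 22.1]
tcp_rot: [-179.8, -0.5, 171.7]
ft_force: [-0.3, -0.2, -0.8]
finger_gap: 85.3
grip_force: 0.0
```

{"api": "step_arm", "payload": {"targets": [[[0,0,0,0,0,0],[0,0,0,0,0,0],[0,0,0,0,0,0],[0,0,0,0,0,0],[0,0,0,0,0,0],[0,0,0,0,0,0],[0,0,0,0,0,0]]], "fingers": 1, "newtons": 40}}

```text
time: 4.13
tool_pos: [600.5, 205.0, 31.6]
tcp_rot: [179.9, 0.3, 171.6]
ft_force: [-1.4, 1.8, 7.4]
finger_gap: 51.0
grip_force: 44.1
```

{"api": "step_arm", "payload": {"targets": [[[0,0,10,0,0,0],[0,0,40,0,0,0],[0,0,80,0,0,0],[0,0,120,0,0,0],[0,-20,150,0,0,0],[0,-20,150,0,0,0],[0,-20,150,0,0,0],[0,-20,150,0,0,0],[0,-20,150,0,0,0]]]}}

```text
time: 4.88
tool_pos: [597.0, 184.1, 176.2]
tcp_rot: [-179.9, -0.2, 171.6]
ft_force: [-0.7, -0.1, -3.4]
finger_gap: 51.2
grip_force: 43.0
```

```bash
python3 shot.py w4; python3 -c "
import pickle;print(pickle.load(open('w4.pkl','rb'))['state'])
import cv2;i=cv2.imread('pics/w4.png');cv2.imwrite('pics/w4b.png',cv2.resize(i[180:384,120:400],(784,571)))"
```

```text
4.9333 [596.9 184.2 175.8] [-179.93   -0.22  171.6 ] [ 12.4  14.1  86.    0.   80.2 -69.2] [523.  195.6 297.4] [-16.65   0.12  81.64]
{'time': 4.9333, 'joint_pos': array([ 1.24390625e+01,  1.40923160e+01,  8.59817251e+01,  1.14153216e-02,
        8.01556637e+01, -6.91655915e+01]), 'qd': array([ 0.12421845,  0.41233032, -0.14313685, -0.06077659,  0.047694  ,
       -0.06126412]), 'joint_efforts': array([-2.19667344e-01, -6.45043230e+01, -5.10704935e+01, -1.39803195e-02,
       -1.91430270e-03,  4.44113000e-03]), 'tool_pos': array([596.93093479, 184.17017192, 175.84320098]), 'tcp_rot': array([-179.92880532,   -0.21868249,  171.60254387]), 'ft_force': array([-0.47620207, -0.56624958, -2.8872742 ]), 'wrist_torque': array([0.04425097, 0.01945003, 0.05300772]), 'grip_force': 42.96990182250738, 'finger_gap': 50.828194106651225}
```

View pics/w4b.png

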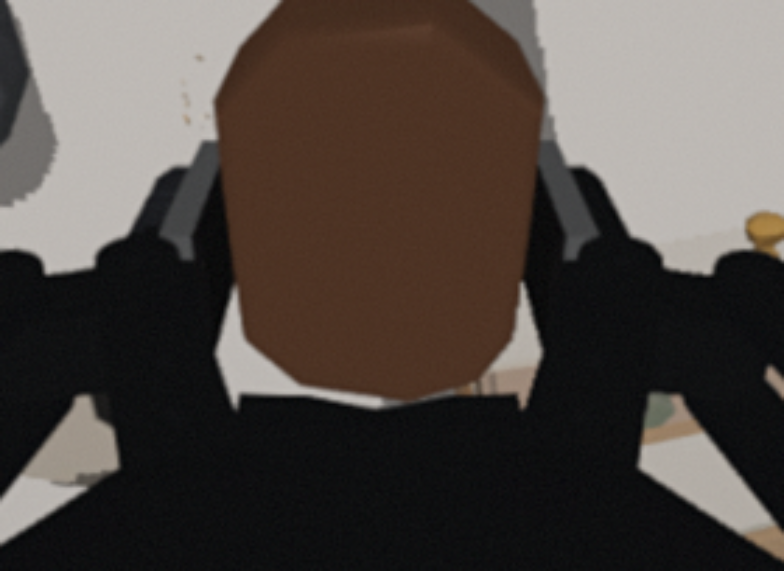

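Brown is held squarely. The thin far end is at about px (265,323), and the thick near end has its top edge at about (252,190).

Run:
```python
import pickle; from seg import *
s=pickle.load(open('w4.pkl','rb')); t=s['state']; Rt=R.from_euler('xyz',t['tcp_rot'],degrees=True).as_matrix()
u=t['tool_pos'][2]-29.5
hsv=cv2.cvtColor(s['img'],cv2.COLOR_BGR2HSV);m=((hsv[...,0]<16)&(hsv[...,1]>100)&(hsv[...,2]<110)).astype(np.uint8)
k,l=cv2.connectedComponents(m); k=contour((l==l[250,256]).astype(np.uint8)); 
print('mask rows',k[:,1].min(),k[:,1].max(),k[k[:,1]==k[:,1].min()],k[k[:,1]==k[:,1].max()][0])
near=k[k[:,1]==k[:,1].min()].mean(0); far=k[k[:,1]==k[:,1].max()].mean(0)
cor=lambda x,y:(120+x/2.8,180+y/2.8)
for n,p,z in [('near bottom',near,u+1),('near top',cor(350,30),u+38),('far top',far,u+27),('cL',cor(215,100),u+37),('cR',cor(545,100),u+37),('fL',cor(243,335),u+30),('fR',cor(513,340),u+30)]:
    P=plane(s,[p],z,True)[0]; print(n,((P-t['tool_pos'])@Rt).round(1))
```

```text
mask rows 167.0 322.0 [[268. 167.]
 [270. 167.]
 [269. 167.]] [263. 322.]
near bottom [41.4  7.6 28.6]
near top [40.1 -3.6 -8.3]
far top [-38.4   6.2   2.3]
cL [ 28.8 -24.   -7.4]
cR [28.9 25.4 -7.4]
fL [-20.7 -24.2  -0.5]
fR [-21.8  25.2  -0.6]
```

{"api": "step_arm", "payload": {"targets": [[[0,-16,0,0,0,-0.124],[0,-32,0,0,0,-0.248],[0,-48,0,0,0,-0.372],[-1,-64,0,0,0,-0.496],[-1,-80,0,0,0,-0.62],[-1,-96,0,0,0,-0.744],[-2,-112,0,0,0,-0.868],[-2,-128,0,0,0,-0.992],[-2,-144,0,0,0,-1.116],[-3,-160,0,0,0,-1.24],[-3,-176,0,0,0,-1.364],[-3,-191,0,0,0,-1.488]]]}}

```text
time: 5.93
tool_pos: [594.3, -7.2, 176.1]
tcp_rot: [-179.8, -0.0, 86.0]
ft_force: [0.2, -0.2, -2.5]
finger_gap: 51.3
grip_force: 43.0
```

{"api": "step_arm", "payload": {"targets": [[[0,0,0,0,0,-0.122],[0,0,0,0,0,-0.244],[0,0,0,0,0,-0.366],[0,0,0,0,0,-0.488],[0,0,0,0,0,-0.61],[0,0,0,0,0,-0.732],[0,0,0,0,0,-0.854],[0,0,0,0,0,-0.976],[0,0,0,0,0,-1.098],[0,0,0,0,0,-1.22],[0,0,0,0,0,-1.341],[0,0,0,0,0,-1.341]]]}}

```text
time: 6.93
tool_pos: [594.4, -6.4, 176.2]
tcp_rot: [-179.9, 0.2, 9.2]
ft_force: [-0.3, 0.7, -2.6]
finger_gap: 51.0
grip_force: 43.0
```

{"api": "step_arm", "payload": {"targets": [[[0,0,-20,-0.0202,0.1205,0],[0,0,-40,-0.0403,0.241,0],[0,0,-70,-0.0403,0.241,0],[0,0,-70,-0.0403,0.241,0],[0,0,-70,-0.0403,0.241,0],[0,0,-70,-0.0403,0.241,0],[0,0,-70,-0.0403,0.241,0]]]}}

```text
time: 7.52
tool_pos: [596.7, -7.0, 111.3]
tcp_rot: [180.0, 13.7, 9.5]
ft_force: [0.1, -0.0, -2.4]
finger_gap: 50.8
grip_force: 43.3
```

{"api": "step_arm", "payload": {"targets": [[[-3.6,-0.6,-14.5,0,0,0],[-7.2,-1.2,-29.1,0,0,0],[-8.1,-1.4,-33,0,0,0],[-8.1,-1.4,-33,0,0,0],[-8.1,-1.4,-33,0,0,0],[-8.1,-1.4,-33,0,0,0]]]}}

```text
time: 8.02
tool_pos: [588.5, -8.4, 77.3]
tcp_rot: [180.0, 13.8, 9.5]
ft_force: [0.5, -0.5, -1.6]
finger_gap: 50.9
grip_force: 43.3
```

{"api": "step_arm", "payload": {"targets": [[[-0.5,-0.1,-2,0,0,0],[-0.5,-0.1,-2,0,0,0],[-0.5,-0.1,-2,0,0,0]]]}}

```text
time: 8.27
tool_pos: [587.0, -8.4, 73.5]
tcp_rot: [180.0, 14.0, 9.5]
ft_force: [-0.4, 0.0, -2.3]
finger_gap: 51.1
grip_force: 43.3
```

{"api": "step_arm", "payload": {"targets": [[[-0.5,-0.1,-2,0,0,0],[-0.5,-0.1,-2,0,0,0],[-0.5,-0.1,-2,0,0,0]]]}}

```text
time: 8.52
tool_pos: [587.0, -8.4, 72.1]
tcp_rot: [180.0, 13.9, 9.5]
ft_force: [1.2, 0.8, 5.2]
finger_gap: 51.5
grip_force: 44.2
```

{"api": "step_arm", "payload": {"targets": [[[-0.2,0,-0.8,0,0,0],[-0.2,0,-0.8,0,0,0]]]}}

```text
time: 8.68
tool_pos: [587.0, -8.4, 72.1]
tcp_rot: [180.0, 13.9, 9.5]
ft_force: [-0.1, 1.4, 10.2]
finger_gap: 51.3
grip_force: 44.6
```

{"api": "step_arm", "payload": {"targets": [[[0,0,0,0,0,0],[0,0,0,0,0,0],[0,0,0,0,0,0],[0,0,0,0,0,0],[0,0,0,0,0,0],[0,0,0,0,0,0]]], "fingers": -1}}

```text
time: 9.18
tool_pos: [585.9, -8.5, 70.2]
tcp_rot: [-180.0, 14.0, 9.5]
ft_force: [-0.2, 0.3, -0.2]
finger_gap: 85.2
grip_force: 0.0
```

{"api": "step_arm", "payload": {"targets": [[[3,0.5,12,0,0,0],[7.2,1.2,29,0,0,0],[15,2.5,60,0,0,0],[15,3,100,0.0202,-0.1205,0],[15,3,130,0.0403,-0.241,0],[45,8,130,0.0403,-0.241,0],[45,8,130,0.0403,-0.241,0],[45,8,130,0.0403,-0.241,0]]]}}

```text
time: 9.85
tool_pos: [631.4, -0.4, 204.1]
tcp_rot: [179.9, -0.3, 9.5]
ft_force: [0.3, 0.5, -0.1]
finger_gap: 85.3
grip_force: 0.0
```

```bash
python3 shot.py w5
python3 - <<'E'
from bench import r,vision
import pickle,numpy as np,cv2
d={n:vision.snapshot(n) for n in ("scene","top")};pickle.dump(d,open('s1.pkl','wb'))
w=pickle.load(open('w5.pkl','rb'))['img']
e=lambda i,x,y,h,k:cv2.resize(np.clip(255*(i[max(0,y-h):y+h,x-h:x+h]/255)**.6,0,255).astype(np.uint8),(k,k),interpolation=cv2.INTER_CUBIC)
cv2.imwrite('pics/m5.png',np.hstack([cv2.resize(np.clip(255*(w/255)**.6,0,255).astype(np.uint8),(400,400)),e(d['scene']['img'],284,215,30,400)]))
E
```

```text
9.9 [ 6.312e+02 -5.000e-01  2.021e+02] [ 1.7997e+02 -9.0000e-02  9.5100e+00] [-4.7 13.7 83.6 -0.  82.6 75.8] [702.2  12.5 325.4] [-16.6   -0.13 -80.44]
```

View pics/m5.png

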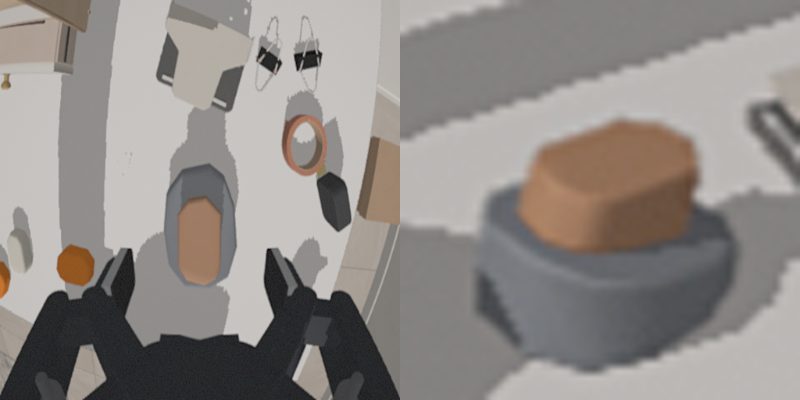

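Brown sits on the base, with the thick end over the low +x side and roughly centred: in the m5 wrist half, brown spans x 178-222 and y 195-285 inside the base outline at 165-237 and 163-288. I've used all ten pictures, so I'll check numerically from here.

Run:
```python
import pickle; from seg import *
s=pickle.load(open('w5.pkl','rb')); im=s['img'].astype(int)
C=np.array([581.5,-10,40]); n=R.from_euler('zyx',[np.radians(9.5),np.radians(14),0]).as_matrix()
c=proj(s,[C+n@[0,0,34]],True)[0].astype(int)
hsv=cv2.cvtColor(s['img'],cv2.COLOR_BGR2HSV)
m=((hsv[...,0]<20)&(hsv[...,1]>70)).astype(np.uint8);k,l=cv2.connectedComponents(m);k=contour((l==l[c[1],c[0]]).astype(np.uint8))
print('mask x',k[:,0].min(),k[:,0].max(),'y',k[:,1].min(),k[:,1].max(),'rect',cv2.minAreaRect(k.astype(np.float32)))
for p in [(42.5,0,1),(42.5,0,40),(-42.5,0,28),(0,26,34),(0,-26,34)]: print(p,proj(s,[C+n@np.array(p)],True).round(1))
def fit(h,sl):  # rectify on top plane
    T=R.from_euler('zyx',[np.radians(9.5),np.radians(sl),0]).as_matrix();O=C+n@[0,0,h]
    d=rays(s,k,True);P=s['eye']+d*(((O-s['eye'])@T[:,2])/(d@T[:,2]))[:,None];q=((P-O)@T)[:,:2]
    print(q.min(0),q.max(0),cv2.minAreaRect(q.astype(np.float32)))
fit(34,6)
# base again, from B-R
b=cv2.GaussianBlur(s['img'],(3,3),0).astype(int);m=((b[...,0]-b[...,2])>0).astype(np.uint8)
m=cv2.morphologyEx(m,cv2.MORPH_OPEN,np.ones((5,5)));kk,l=cv2.connectedComponents(m)
q=proj(s,[C+n@[50,0,0]],True)[0].astype(int);k=cv2.convexHull(contour((l==l[q[1],q[0]]).astype(np.uint8)).astype(np.float32))[:,0]
fit(0,14)
```

```text
mask x 227.0 282.0 y 188.0 273.0 rect ((254.5, 230.5), (85.0, 55.0), 90.0)
(42.5, 0, 1) [[256.1 182.3]]
(42.5, 0, 40) [[258.2 183.5]]
(-42.5, 0, 28) [[257.7 270.3]]
(0, 26, 34) [[230.  229.3]]
(0, -26, 34) [[285.7 228.6]]
[-45.89652608 -22.69162301] [38.80561786 28.48094704] ((-3.5274658203125, 2.849781036376953), (51.124488830566406, 84.68618774414062), 89.78823852539062)
[-50.0708568  -47.70959088] [67.5335286  47.33165873] ((9.176029205322266, -0.5932121276855469), (95.32012939453125, 117.23267364501953), 88.79006958007812)
```

{"api": "step_arm", "payload": {"targets": [[[-21,35,0,0,0,-0.02],[-42,70,0,0,0,-0.04],[-63,104,0,0,0,-0.06],[-84,139,0,0,0,-0.08],[-106,174,0,0,0,-0.1],[-127,209,0,0,0,-0.12],[-148,243,0,0,0,-0.14],[-169,278,0,0,0,-0.166],[-190,313,0,0,0,-0.166],[-211,348,0,0,0,-0.166],[-232,380,-10,0,0,-0.166],[-232,380,-50,0,0,-0.166]]]}}

```text
time: 11.0
tool_pos: [398.9, 387.8, 155.8]
tcp_rot: [-179.5, -0.4, 0.3]
ft_force: [1.2, 0.4, 0.8]
finger_gap: 85.4
grip_force: 0.0
```

{"api": "step_arm", "payload": {"targets": [[[0,0,-40,0,0,0],[0,0,-70,0,0,0],[0,0,-70,0,0,0],[0,0,-70,0,0,0],[0,0,-70,0,0,0]]]}}

```text
time: 11.42
tool_pos: [400.1, 380.0, 81.5]
tcp_rot: [-180.0, -0.0, -0.0]
ft_force: [0.5, 0.3, 0.4]
finger_gap: 85.4
grip_force: 0.0
```

```bash
python3 shot.py w6
python3 - <<'E'
import pickle; from h import *
s=pickle.load(open('w6.pkl','rb'));c=proj(s,[(474,319,30)],True)[0].astype(int);print(c)
h=cv2.cvtColor(s['img'],cv2.COLOR_BGR2HSV);print(h[c[1],c[0]],h[c[1],::20].tolist())
E
```

```text
11.4667 [400.8 380.6  82.7] [-1.799e+02 -1.400e-01 -3.000e-02] [ 38.2   8.7 102.5  -0.   68.6 128.2] [472.4 380.6 202.6] [-1.685e+01 -5.000e-02 -8.998e+01]
[358 101]
[ 19  34 128] [[15, 21, 73], [13, 17, 136], [17, 17, 136], [15, 19, 137], [13, 13, 136], [15, 15, 137], [17, 17, 138], [19, 15, 138], [19, 15, 137], [15, 15, 139], [21, 13, 138], [17, 13, 140], [21, 13, 139], [21, 13, 139], [13, 13, 140], [13, 17, 139], [21, 36, 112], [22, 34, 82], [21, 34, 127], [19, 33, 125], [15, 15, 139], [17, 16, 140], [15, 15, 138], [9, 131, 68], [11, 239, 64], [10, 226, 79]]
```

{"api": "step_arm", "payload": {"targets": [[[0,-40,0,0,0,0],[0,-80,0,0,0,0],[0,-120,0,0,0,0],[0,-120,0,0,0,0],[0,-120,0,0,0,0],[0,-120,0,0,0,0]]]}}

```text
time: 11.97
tool_pos: [401.2, 260.3, 83.0]
tcp_rot: [-179.9, -0.2, -0.1]
ft_force: [-0.3, 0.0, 0.4]
finger_gap: 85.4
grip_force: 0.0
```

```bash
python3 shot.py w7
python3 - <<'E'
import pickle; from seg import *
for f in ('w6','w7'):
    s=pickle.load(open(f+'.pkl','rb'));c=proj(s,[(474,319,30)],True)[0].astype(int)
    h=cv2.cvtColor(cv2.GaussianBlur(s['img'],(3,3),0),cv2.COLOR_BGR2HSV)
    m=((h[...,1]>25)&(h[...,1]<80)&(h[...,2]>60)).astype(np.uint8);m=cv2.morphologyEx(m,cv2.MORPH_OPEN,np.ones((3,3)))
    k,l=cv2.connectedComponents(m);k=contour((l==l[c[1],c[0]]).astype(np.uint8)); x=k
    print(f,c,k.min(0),k.max(0))
    for z in (0,30):
        P=plane(s,k,z,True)[:,:2].astype(np.float32);print(z,cv2.minAreaRect(P),P.min(0),P.max(0))
    pickle.dump(k,open(f+'k.pkl','wb'))
    # y-extremes per x slice at z=0 and 30
    for z in (0,30):
        P=plane(s,k,z,True)
        print(z,[(X,P[abs(P[:,0]-X)<3][:,1].min().round(1),P[abs(P[:,0]-X)<3][:,1].max().round(1)) for X in range(455,500,8) if (abs(P[:,0]-X)<3).any()])
E
```

```text
12.0167 [400.8 260.7  82.6] [-1.7987e+02 -2.1000e-01 -4.0000e-02] [ 26.9  -2.8 114.4   0.   68.1 116.9] [473.1 260.5 204.3] [-1.662e+01  8.000e-02 -9.005e+01]
w6 [358 101] [308.  52.] [386. 153.]
0 ((473.12213134765625, 314.7418212890625), (73.53681182861328, 55.194400787353516), 8.153295516967773) [437.7737  285.16953] [508.94107 344.57938]
30 ((473.0190734863281, 324.4994812011719), (62.64674377441406, 47.02066421508789), 8.15326976776123) [442.90543 299.30655] [503.53363 349.91843]
0 [(455, np.float64(285.2), np.float64(339.8)), (463, np.float64(285.5), np.float64(341.4)), (471, np.float64(286.8), np.float64(342.3)), (479, np.float64(288.1), np.float64(343.8)), (487, np.float64(290.0), np.float64(344.6)), (495, np.float64(291.8), np.float64(343.2))]
30 [(455, np.float64(299.3), np.float64(345.8)), (463, np.float64(299.5), np.float64(346.6)), (471, np.float64(300.7), np.float64(348.0)), (479, np.float64(301.8), np.float64(349.3)), (487, np.float64(304.1), np.float64(349.9)), (495, np.float64(305.6), np.float64(346.4))]
w7 [157 103] [121.  55.] [199. 154.]
0 ((473.47442626953125, 328.35211181640625), (72.39424896240234, 55.29201889038086), 6.1998515129089355) [437.80872 299.3068 ] [508.55774 357.53333]
30 ((473.4124755859375, 318.38751220703125), (61.765708923339844, 47.174407958984375), 6.199777126312256) [442.98303 293.6065 ] [503.3451  343.28458]
0 [(455, np.float64(300.1), np.float64(354.1)), (463, np.float64(299.3), np.float64(355.2)), (471, np.float64(300.5), np.float64(355.7)), (479, np.float64(301.8), np.float64(356.9)), (487, np.float64(303.0), np.float64(357.5)), (495, np.float64(304.4), np.float64(356.6))]
30 [(455, np.float64(295.0), np.float64(339.9)), (463, np.float64(293.6), np.float64(340.8)), (471, np.float64(294.6), np.float64(341.8)), (479, np.float64(295.7), np.float64(342.8)), (487, np.float64(296.8), np.float64(343.3)), (495, np.float64(299.1), np.float64(340.3))]
```

{"api": "step_arm", "payload": {"targets": [[[24,20,20,0,0,0.07],[48,40,20,0,0,0.145],[72,61,20,0,0,0.145],[72,61,10,0,0,0.145],[72,61,-15,0,0,0.145],[72,61,-35,0,0,0.145],[72,61,-51,0,0,0.145],[72,61,-51,0,0,0.145],[72,61,-51,0,0,0.145]]]}}

```text
time: 12.77
tool_pos: [470.3, 321.2, 28.9]
tcp_rot: [180.0, 0.1, 8.4]
ft_force: [0.3, 0.5, -0.0]
finger_gap: 85.5
grip_force: 0.0
```

{"api": "step_arm", "payload": {"targets": [[[0,0,0,0,0,0],[0,0,0,0,0,0],[0,0,0,0,0,0],[0,0,0,0,0,0],[0,0,0,0,0,0],[0,0,0,0,0,0],[0,0,0,0,0,0]]], "fingers": 1, "newtons": 40}}

```text
time: 13.35
tool_pos: [472.1, 321.2, 31.1]
tcp_rot: [-179.9, -0.1, 8.3]
ft_force: [-2.1, 0.2, 5.5]
finger_gap: 43.0
grip_force: 41.8
```

{"api": "step_arm", "payload": {"targets": [[[0,0,10,0,0,0],[0,0,45,0,0,0],[0,0,85,0,0,0],[0,0,125,0,0,0],[0,0,150,0,0,0],[0,0,150,0,0,0],[0,0,150,0,0,0],[0,0,150,0,0,0]]]}}

```text
time: 14.02
tool_pos: [470.6, 320.1, 178.8]
tcp_rot: [180.0, 0.1, 8.3]
ft_force: [0.2, -0.3, -2.0]
finger_gap: 43.3
grip_force: 41.4
```

```bash
python3 shot.py w8
python3 - <<'E'
import pickle; from seg import *
s=pickle.load(open('w8.pkl','rb')); t=s['state']; Rt=R.from_euler('xyz',t['tcp_rot'],degrees=True).as_matrix()
print(t['ft_force'],t['finger_gap'])
c=proj(s,[t['tool_pos']],True)[0].astype(int); h=cv2.cvtColor(cv2.GaussianBlur(s['img'],(3,3),0),cv2.COLOR_BGR2HSV);print(c,h[c[1],c[0]])
m=((h[...,1]>24)&(h[...,1]<80)&(h[...,2]>50)&(h[...,0]>10)&(h[...,0]<30)).astype(np.uint8);m=cv2.morphologyEx(m,cv2.MORPH_OPEN,np.ones((3,3)))
k,l=cv2.connectedComponents(m);k=contour((l==l[c[1],c[0]]).astype(np.uint8));print(k.min(0),k.max(0))
o=t['tool_pos']
for z in (-30,-3,0,3):
    P=(plane(s,k,o[2]+z,True)-o)@Rt; print(z,P.min(0).round(1),P.max(0).round(1))
E
```

```text
14.0667 [470.1 319.9 177.7] [1.7994e+02 1.6000e-01 8.2900e+00] [ 29.1   5.5  95.4  -0.   79.3 110.8] [542.3 331.5 299.7] [-1.693e+01 -8.000e-02 -8.166e+01]
[ 0.28235858 -0.04636084 -1.91422317] 42.910870660067026
[256 261] [ 18  33 156]
[204. 178.] [300. 325.]
-30 [-69.7 -34.4  29.9] [32.8 25.9 30.2]
-3 [-44.4 -28.5   2.9] [39.9 21.2  3.1]
0 [-41.6 -27.8  -0.1] [40.7 20.6  0.1]
3 [-38.8 -27.2  -3.1] [41.5 20.1 -2.9]
```

{"api": "step_arm", "payload": {"targets": [[[10,-28,0,0,0,0.124],[20,-55,0,0,0,0.248],[31,-82,0,0,0,0.372],[41,-109,0,0,0,0.496],[52,-136,0,0,0,0.62],[62,-163,0,0,0,0.744],[72,-190,0,0,0,0.868],[83,-218,0,0,0,0.992],[93,-245,0,0,0,1.116],[103,-272,0,0,0,1.24],[114,-300,0,0,0,1.364],[124,-327,0,0,0,1.488]]]}}

```text
time: 15.07
tool_pos: [594.0, -7.9, 176.8]
tcp_rot: [-179.8, -0.0, 93.9]
ft_force: [0.8, 0.2, -1.0]
finger_gap: 43.5
grip_force: 41.4
```

{"api": "step_arm", "payload": {"targets": [[[0,0,0,0,0,0.124],[0,0,0,0,0,0.248],[0,0,0,0,0,0.372],[0,0,0,0,0,0.496],[0,0,0,0,0,0.62],[0,0,0,0,0,0.744],[0,0,0,0,0,0.868],[0,0,0,0,0,0.992],[0,0,0,0,0,1.116],[0,0,0,0,0,1.24],[0,0,0,0,0,1.364],[0,0,0,0,0,1.488]]]}}

```text
time: 16.07
tool_pos: [593.6, -6.4, 176.6]
tcp_rot: [180.0, -0.3, 179.2]
ft_force: [-1.0, -0.3, -2.0]
finger_gap: 43.5
grip_force: 41.4
```

{"api": "step_arm", "payload": {"targets": [[[0,0,0,0,0,0.1],[0,0,0,0,0,0.187],[0,0,0,0,0,0.187],[0,0,0,0,0,0.187]]]}}

```text
time: 16.4
tool_pos: [594.0, -6.4, 177.3]
tcp_rot: [179.9, -0.2, -170.6]
ft_force: [1.3, -0.8, -1.1]
finger_gap: 42.9
grip_force: 41.4
```

{"api": "step_arm", "payload": {"targets": [[[0,0,-20,-0.0173,0.1033,0],[0,0,-40,-0.0173,0.1033,0],[0,0,-40,-0.0173,0.1033,0],[0,0,-40,-0.0173,0.1033,0],[0,0,-40,-0.0173,0.1033,0]]]}}

```text
time: 16.82
tool_pos: [595.2, -6.5, 140.2]
tcp_rot: [-180.0, -5.9, -170.6]
ft_force: [-0.4, -0.0, -0.6]
finger_gap: 42.8
grip_force: 41.4
```

```bash
python3 shot.py w9; python3 -c "
import pickle;print(pickle.load(open('w9.pkl','rb'))['state']['ft_force'])"
```

```text
16.8667 [595.8  -6.6 141.2] [-179.96   -5.84 -170.54] [  -4.7   16.5   87.1   -1.5   82.1 -103.9] [533.7 -15.8 268.2] [-1.088e+01  7.000e-02  9.950e+01]
[-0.26120209 -0.66987197 -1.21933084]
```

{"api": "step_arm", "payload": {"targets": [[[-1.5,-0.3,-15,0,0,0],[-3.1,-0.5,-29.8,0,0,0],[-3.1,-0.5,-29.8,0,0,0],[-3.1,-0.5,-29.8,0,0,0],[-3.1,-0.5,-29.8,0,0,0]]]}}

```text
time: 17.28
tool_pos: [592.9, -7.1, 111.6]
tcp_rot: [-180.0, -5.8, -170.5]
ft_force: [-0.1, -0.4, -1.4]
finger_gap: 43.0
grip_force: 41.4
```

{"api": "step_arm", "payload": {"targets": [[[-0.3,0,-2.5,0,0,0],[-0.3,0,-2.5,0,0,0],[-0.3,0,-2.5,0,0,0]]]}}

```text
time: 17.53
tool_pos: [592.1, -7.0, 107.8]
tcp_rot: [-180.0, -5.9, -170.5]
ft_force: [-0.1, 0.2, -0.8]
finger_gap: 43.1
grip_force: 41.4
```

{"api": "step_arm", "payload": {"targets": [[[-0.2,0,-1.5,0,0,0],[-0.2,0,-1.5,0,0,0],[-0.2,0,-1.5,0,0,0]]]}}

```text
time: 17.78
tool_pos: [591.5, -7.0, 105.6]
tcp_rot: [180.0, -6.0, -170.5]
ft_force: [0.0, -0.7, -0.7]
finger_gap: 43.2
grip_force: 41.5
```

{"api": "step_arm", "payload": {"targets": [[[-0.2,0,-1.5,0,0,0],[-0.2,0,-1.5,0,0,0],[-0.2,0,-1.5,0,0,0]]]}}

```text
time: 18.03
tool_pos: [591.7, -7.0, 105.4]
tcp_rot: [-180.0, -6.0, -170.5]
ft_force: [-2.5, 0.0, 7.0]
finger_gap: 42.9
grip_force: 42.4
```

{"api": "step_arm", "payload": {"targets": [[[-0.1,0,-1,0,0,0],[-0.1,0,-1,0,0,0],[-0.1,0,-1,0,0,0]]]}}

```text
time: 18.28
tool_pos: [591.9, -7.1, 105.3]
tcp_rot: [-180.0, -5.9, -170.5]
ft_force: [-4.3, 0.6, 12.1]
finger_gap: 43.3
grip_force: 43.0
```

{"api": "step_arm", "payload": {"targets": [[[0,0,0,0,0,0],[0,0,0,0,0,0],[0,0,0,0,0,0],[0,0,0,0,0,0],[0,0,0,0,0,0]]], "fingers": -1}}

```text
time: 18.7
tool_pos: [591.0, -7.0, 102.8]
tcp_rot: [180.0, -6.0, -170.5]
ft_force: [-0.7, -0.3, -0.5]
finger_gap: 85.6
grip_force: 0.0
```

{"api": "step_arm", "payload": {"targets": [[[2,0.3,15,0,0,0],[4,0.7,40,0,0,0],[8,1,80,0,0,0],[25,4,110,0.0173,-0.1033,0],[50,9,130,0.0173,-0.1033,0],[65,12,130,0.0173,-0.1033,0],[65,12,130,0.0173,-0.1033,0],[65,12,130,0.0173,-0.1033,0],[65,12,130,0.0173,-0.1033,0]]]}}

```text
time: 19.45
tool_pos: [655.5, 5.0, 232.0]
tcp_rot: [180.0, -0.1, -170.5]
ft_force: [0.1, 0.2, -0.2]
finger_gap: 85.4
grip_force: 0.0
```

```bash
python3 shot.py w10
cat > stack.py <<'E'
import pickle,sys; from seg import *
s=pickle.load(open(sys.argv[1],'rb')); C=np.array([581.5,-10,40]); b=cv2.GaussianBlur(s['img'],(3,3),0); h=cv2.cvtColor(b,cv2.COLOR_BGR2HSV); bi=b.astype(int)
def fit(nm,m,seed,O,sl):
    k,l=cv2.connectedComponents(cv2.morphologyEx(m.astype(np.uint8),cv2.MORPH_OPEN,np.ones((3,3))))
    c=proj(s,[seed],True)[0].astype(int); k=cv2.convexHull(contour((l==l[c[1],c[0]]).astype(np.uint8)).astype(np.float32))[:,0]
    T=R.from_euler('zyx',[np.radians(9.5),np.radians(sl),0]).as_matrix()
    d=rays(s,k,True);P=s['eye']+d*(((O-s['eye'])@T[:,2])/(d@T[:,2]))[:,None];q=((P-O)@T)[:,:2].astype(np.float32)
    r=cv2.minAreaRect(q);print(nm,'px',c,h[c[1],c[0]],'ctr',(O+T[:,:2]@r[0]).round(1),'size',np.round(r[1],1),round(r[2],1),'min',q.min(0).round(1),'max',q.max(0).round(1))
T14=R.from_euler('zyx',[np.radians(9.5),np.radians(14),0]).as_matrix()
T6=R.from_euler('zyx',[np.radians(9.5),np.radians(6),0]).as_matrix()
Ob=np.array([585.8,-6.4,73.8]); Op=np.array([589.6,-6.5,103.5])
fit('pale',(h[...,1]>22)&(h[...,1]<70)&(h[...,2]>80)&(h[...,0]<35),Op,Op,0)
fit('brown',(h[...,0]<16)&(h[...,1]>75),Ob+T6@[38,0,0],Ob,6)
fit('base',(bi[...,0]-bi[...,2])>0,C+T14@[-50,0,0],C,14)
E
python3 stack.py w10.pkl
```

```text
19.5 [655.4   4.9 231.8] [ 1.7998e+02 -1.3000e-01 -1.7048e+02] [  -4.    16.7   77.    -0.    86.4 -103.6] [581.5  -6.6 353.1] [-1.670e+01  3.000e-02  9.958e+01]
pale px [253 111] [ 19  31 157] ctr [586.   -6.6 103.5] size [43.5 62.4] 89.5 min [-34.9 -21.3] max [27.6 22.2]
brown px [254 145] [13 91 67] ctr [896.  -18.   41.2] size [ 957.8 1702.3] 2.8 min [-161.8 -889.6] max [825.8 810.7]
base px [251  53] [110  23  66] ctr [582.6  -9.7  39.7] size [122.5  94.2] 4.3 min [-59.2 -47.8] max [63.  47.5]
```

Pale sits at about (586,-6.6), aligned with the base to within 0.5° and well centred, and the base hasn't moved. The bird is next.

{"api": "step_arm", "payload": {"targets": [[[-14,-22,0,0,0,-0.124],[-29,-44,0,0,0,-0.248],[-43,-66,0,0,0,-0.372],[-58,-88,0,0,0,-0.496],[-72,-110,0,0,0,-0.62],[-87,-132,0,0,0,-0.744],[-101,-154,0,0,0,-0.868],[-116,-176,0,0,0,-0.992],[-130,-198,0,0,0,-1.116],[-145,-220,0,0,0,-1.24],[-159,-242,0,0,0,-1.364],[-174,-264,0,0,0,-1.488]]]}}

```text
time: 20.5
tool_pos: [480.7, -259.6, 232.3]
tcp_rot: [-179.9, -0.1, 103.9]
ft_force: [0.4, 0.3, -0.2]
finger_gap: 85.7
grip_force: 0.0
```

{"api": "step_arm", "payload": {"targets": [[[0,0,0,0,0,-0.124],[0,0,0,0,0,-0.249],[0,0,0,0,0,-0.249],[0,0,0,0,0,-0.249],[0,0,0,0,0,-0.249]]]}}

```text
time: 20.92
tool_pos: [482.0, -258.6, 232.7]
tcp_rot: [-180.0, -0.0, 90.3]
ft_force: [1.3, 0.5, 0.8]
finger_gap: 85.9
grip_force: 0.0
```

```bash
python3 shot.py w11
cat > bird.py <<'E'
import pickle,sys; from seg import *
s=pickle.load(open(sys.argv[1],'rb')); P0=[float(a) for a in sys.argv[2:5]]
h=cv2.cvtColor(cv2.GaussianBlur(s['img'],(3,3),0),cv2.COLOR_BGR2HSV); c=proj(s,[P0],True)[0].astype(int)
print(c,h[c[1],c[0]],'desk',h[c[1],c[0]-70],h[c[1],c[0]+70])
m=((h[...,0]<22)&(h[...,1]>60)).astype(np.uint8);m=cv2.morphologyEx(m,cv2.MORPH_OPEN,np.ones((3,3)));m=cv2.morphologyEx(m,cv2.MORPH_CLOSE,np.ones((5,5)))
k,l=cv2.connectedComponents(m);k=contour((l==l[c[1],c[0]]).astype(np.uint8))
f=np.zeros(m.shape,np.uint8);cv2.drawContours(f,[k.astype(int)],-1,255,-1)
D=cv2.distanceTransform(f,cv2.DIST_L2,5);_,rad,_,cc=cv2.minMaxLoc(D)
# refine circle: contour points near radius
for _ in range(5):
    dd=np.linalg.norm(k-cc,axis=1);q=k[abs(dd-rad)<3]
    A=np.c_[2*q,np.ones(len(q))];x=np.linalg.lstsq(A,(q**2).sum(1),rcond=None)[0];cc=x[:2];rad=np.sqrt(x[2]+cc@cc)
dd=np.linalg.norm(k-cc,axis=1);b=k[dd.argmax()]
print('ball',cc,rad,len(q),'of',len(k),'beak px',b,dd.max())
ctr=plane(s,[cc],42,True)[0];bk=plane(s,[b],50,True)[0]
print('ctr',ctr.round(1),'beak',bk.round(1),'dir',np.degrees(np.arctan2(*(bk-ctr)[[1,0]])).round(1))
r=np.linalg.norm(ctr-s['eye']); print('expected rad px',np.arcsin(30/r)*297.3)
E
python3 bird.py w11.pkl 483 -204 50
```

```text
20.9667 [ 482.1 -258.6  232.8] [-1.7997e+02 -2.0000e-02  9.0240e+01] [-33.6  -0.1  95.3  -0.   84.8 -33.8] [ 480.3 -184.2  353.7] [-16.88   0.05   0.32]
[257 120] [ 15  61 159] desk [ 15  12 165] [12 13 96]
ball [217.5234791  229.61165022] 231.16656622943754 156 of 1896 beak px [511.   0.] 372.62578847117044
ctr [ 437.6 -328.8   42. ] beak [830.   -4.4  50. ] dir 39.6
expected rad px 25.786723822214924
```

```bash
sed -i 's/(h\[...,1\]>60)/(h[...,1]>38)/' bird.py; python3 bird.py w11.pkl 483 -204 50
```

```text
[257 120] [ 15  61 159] desk [ 15  12 165] [12 13 96]
ball [258.17585846 119.90872041] 27.898283785221913 148 of 178 beak px [262. 163.] 43.26063378322284
ctr [ 483.6 -204.2   42. ] beak [ 487.8 -248.6   50. ] dir -84.5
expected rad px 28.593923527579175
```

{"api": "step_arm", "payload": {"targets": [[[0.7,27,0,0,0,0.05],[1.3,54.5,0,0,0,0.096],[1.3,54.5,-35,0,0,0.096],[1.3,54.5,-70,0,0,0.096],[1.3,54.5,-70,0,0,0.096],[1.3,54.5,-70,0,0,0.096],[1.3,54.5,-100,0,0,0.096],[1.3,54.5,-130,0,0,0.096],[1.3,54.5,-155,0,0,0.096],[1.3,54.5,-175,0,0,0.096],[1.3,54.5,-188,0,0,0.096],[1.3,54.5,-188,0,0,0.096]]]}}

```text
time: 21.97
tool_pos: [483.0, -204.4, 44.4]
tcp_rot: [-179.9, -0.1, 95.5]
ft_force: [-0.4, -0.2, -0.8]
finger_gap: 85.4
grip_force: 0.0
```

{"api": "step_arm", "payload": {"targets": [[[0,0,0,0,0,0],[0,0,0,0,0,0],[0,0,0,0,0,0],[0,0,0,0,0,0],[0,0,0,0,0,0],[0,0,0,0,0,0],[0,0,0,0,0,0],[0,0,0,0,0,0]]], "fingers": 1, "newtons": 25}}

```text
time: 22.63
tool_pos: [485.4, -205.6, 48.3]
tcp_rot: [179.8, 0.1, 95.5]
ft_force: [-1.5, 0.9, 7.0]
finger_gap: 57.0
grip_force: 25.4
```

{"api": "step_arm", "payload": {"targets": [[[0,0,10,0,0,0],[0,0,35,0,0,0],[0,0,70,0,0,0],[0,0,110,0,0,0],[0,0,140,0,0,0],[0,0,140,0,0,0],[0,0,140,0,0,0]]]}}

```text
time: 23.22
tool_pos: [485.6, -205.6, 189.9]
tcp_rot: [179.6, 0.3, 95.5]
ft_force: [-0.3, -0.1, -1.8]
finger_gap: 56.7
grip_force: 27.0
```

```bash
python3 shot.py w12
python3 - <<'E'
import pickle; from seg import *
s=pickle.load(open('w12.pkl','rb'));t=s['state'];Rt=R.from_euler('xyz',t['tcp_rot'],degrees=True).as_matrix()
c=proj(s,[t['tool_pos']+Rt@[0,0,3]],True)[0]; h=cv2.cvtColor(s['img'],cv2.COLOR_BGR2HSV); print(c,t['ft_force'],t['finger_gap'])
m=((h[...,0]<22)&(h[...,1]>38)&(h[...,2]>40)).astype(np.uint8);m=cv2.morphologyEx(m,cv2.MORPH_OPEN,np.ones((3,3)))
k,l=cv2.connectedComponents(m);k=contour((l==l[int(c[1]),int(c[0])]).astype(np.uint8));print(k.min(0),k.max(0),h[int(c[1])-12:int(c[1])+13:6,int(c[0])].tolist())
P=(s['eye']+rays(s,[(k[:,0].mean(),k[:,1].min())],True)*0)@Rt
E
```

```text
23.2667 [ 484.3 -204.9  187.3] [1.7983e+02 1.1000e-01 9.5510e+01] [-28.5  -1.9 101.9   0.   79.8 -34. ] [ 476.2 -131.   310.5] [-17.16  -0.35   5.56]
[255.06436122 257.6906752 ] [-0.60627043 -0.0033703  -1.38098447] 56.7757176285889
[ 0. 90.] [318. 327.] [[14, 52, 141], [14, 57, 147], [13, 59, 150], [14, 64, 88], [13, 64, 91]]
```

```bash
cat > circ.py <<'E'
import pickle; from seg import *
s=pickle.load(open('w12.pkl','rb'));t=s['state'];Rt=R.from_euler('xyz',t['tcp_rot'],degrees=True).as_matrix()
g=cv2.GaussianBlur(cv2.cvtColor(s['img'],cv2.COLOR_BGR2HSV)[...,1],(3,3),0)
O=t['tool_pos']+Rt@[0,0,3]; r=np.degrees
c0=proj(s,[O],True)[0]; ex=np.arcsin(30/np.linalg.norm(O-s['eye']))*297.3
c=cv2.HoughCircles(g,cv2.HOUGH_GRADIENT,1,20,param1=60,param2=12,minRadius=int(ex*.85),maxRadius=int(ex*1.15))
c=c[0] if c is not None else []
print('pred',c0,ex)
for q in c[:6]:
    if np.linalg.norm(q[:2]-c0)<25:
        P=plane(s,[q[:2]],O[2],True)[0]; print(q,'in tool',((P-t['tool_pos'])@Rt).round(1))
for a in range(150,391,15):
    th=np.radians(a);u=np.array([np.cos(th),np.sin(th)])
    pr=[int(g[int(round(y)),int(round(x))]) for x,y in (c0+u*d for d in range(int(ex)-16,int(ex)+17,4))]; print(a%360,pr)
E
python3 circ.py
```

```text
pred [255.06436122 257.6906752 ] 61.300025841714564
[255.5 254.5  61.7] in tool [1.8 0.2 3. ]
150 [62, 65, 63, 55, 44, 43, 44, 99, 39]
165 [67, 61, 63, 64, 58, 78, 52, 35, 48]
180 [61, 56, 60, 57, 60, 57, 61, 8, 6]
195 [59, 52, 56, 54, 60, 41, 6, 9, 38]
210 [56, 52, 51, 53, 63, 15, 15, 14, 14]
225 [56, 55, 55, 54, 57, 16, 14, 15, 15]
240 [57, 55, 58, 58, 57, 16, 15, 15, 15]
255 [54, 56, 59, 58, 54, 18, 14, 14, 14]
270 [52, 57, 54, 59, 54, 19, 15, 14, 14]
285 [57, 54, 58, 61, 55, 17, 14, 15, 14]
300 [58, 55, 59, 57, 57, 14, 15, 15, 15]
315 [58, 54, 58, 57, 59, 15, 14, 15, 14]
330 [59, 59, 55, 59, 60, 14, 15, 14, 14]
345 [56, 54, 56, 57, 62, 31, 4, 7, 22]
0 [60, 55, 60, 56, 60, 54, 39, 5, 3]
15 [60, 51, 61, 65, 61, 48, 65, 34, 56]
30 [66, 59, 50, 57, 100, 118, 117, 61, 43]
```

{"api": "step_arm", "payload": {"targets": [[[10,20,10,0,0,0],[25,49,20,0,0,0],[41,79,20,0,0,0],[57,109,20,0,0,0],[72,139,20,0,0,0],[87,168,20,0,0,0],[97,187,20,0,0,0],[102,197,20,0,0,0],[102,197,10,0,0,0],[102,197,-10,0,0,0],[102,197,-20,0,0,0],[102,197,-20,0,0,0]]]}}

```text
time: 24.27
tool_pos: [582.4, -8.5, 160.5]
tcp_rot: [-179.6, -0.1, 95.4]
ft_force: [-0.0, 0.3, -0.5]
finger_gap: 57.1
grip_force: 27.0
```

{"api": "step_arm", "payload": {"targets": [[[0,0,0,0,0,0],[0,0,0,0,0,0],[0,0,0,0,0,0]]]}}

```text
time: 24.52
tool_pos: [586.0, -8.2, 166.3]
tcp_rot: [179.9, 0.0, 95.5]
ft_force: [-0.5, -0.3, -1.3]
finger_gap: 57.0
grip_force: 27.0
```

{"api": "step_arm", "payload": {"targets": [[[0,0,-5,0,0,0],[0,0,-11,0,0,0],[0,0,-11,0,0,0],[0,0,-11,0,0,0]]]}}

```text
time: 24.85
tool_pos: [585.1, -7.4, 153.6]
tcp_rot: [-179.9, -0.0, 95.5]
ft_force: [1.7, -0.5, -1.1]
finger_gap: 56.5
grip_force: 27.0
```

{"api": "step_arm", "payload": {"targets": [[[0,0,-2,0,0,0],[0,0,-2,0,0,0],[0,0,-2,0,0,0]]]}}

```text
time: 25.1
tool_pos: [586.0, -7.3, 152.8]
tcp_rot: [179.9, 0.0, 95.5]
ft_force: [0.3, 0.2, 4.0]
finger_gap: 56.6
grip_force: 27.3
```

{"api": "step_arm", "payload": {"targets": [[[0,0,-1.5,0,0,0],[0,0,-1.5,0,0,0],[0,0,-1.5,0,0,0]]]}}

```text
time: 25.35
tool_pos: [586.3, -7.4, 152.7]
tcp_rot: [179.9, 0.0, 95.5]
ft_force: [-5.1, 2.1, 13.9]
finger_gap: 57.0
grip_force: 28.0
```

{"api": "step_arm", "payload": {"targets": [[[0,0,1.3,0,0,0],[0,0,1.3,0,0,0],[0,0,1.3,0,0,0]]]}}

```text
time: 25.6
tool_pos: [586.0, -7.3, 152.8]
tcp_rot: [179.9, 0.0, 95.5]
ft_force: [-0.7, 1.6, 6.4]
finger_gap: 57.0
grip_force: 27.5
```

{"api": "step_arm", "payload": {"targets": [[[0,0,0,0,0,0],[0,0,0,0,0,0],[0,0,0,0,0,0],[0,0,0,0,0,0],[0,0,0,0,0,0],[0,0,0,0,0,0]]], "fingers": -1}}

```text
time: 26.1
tool_pos: [585.4, -7.5, 151.7]
tcp_rot: [-180.0, -0.0, 95.5]
ft_force: [-0.1, 0.2, 0.6]
finger_gap: 85.2
grip_force: 0.0
```

{"api": "step_arm", "payload": {"targets": [[[0,0,5,0,0,0],[0,0,20,0,0,0],[0,0,45,0,0,0],[0,0,80,0,0,0],[0,-30,110,0,0,0],[0,-70,110,0,0,0],[0,-70,110,0,0,0],[0,-70,110,0,0,0],[0,-70,110,0,0,0]]]}}

```text
time: 26.85
tool_pos: [585.2, -77.4, 261.5]
tcp_rot: [-180.0, -0.0, 95.4]
ft_force: [-0.0, 0.2, -1.0]
finger_gap: 85.4
grip_force: 0.0
```

```bash
python3 shot.py w13; sed -i 's/ctr=plane(s,\[cc\],42,True)/ctr=plane(s,[cc],float(sys.argv[4]),True)/' bird.py; python3 bird.py w13.pkl 586 -6.6 146
python3 - <<'E'
import pickle; from seg import *
from bench import vision
d={n:vision.snapshot(n) for n in ("scene","top")};pickle.dump(d,open('s2.pkl','wb'))
s0=pickle.load(open('s0.pkl','rb'))
T=d['scene'];h=cv2.cvtColor(T['img'],cv2.COLOR_BGR2HSV);c=proj(T,[(586,-7,146)])[0].astype(int)
print('scene ball pred',c,'foot pred',proj(T,[(586,-7,107)])[0].round(1),'vert dir',(proj(T,[(586,-7,176)])-proj(T,[(586,-7,107)])).round(1))
for y in range(c[1]-16,c[1]+40,2): print(y,''.join('K' if v<35 else 'w' if (sa>38 and sa<90 and hh<25 and v>50) else 'B' if (hh<16 and sa>=90) else 'g' if 95<hh<130 else 'p' if 22<sa else '.' for hh,sa,v in h[y,c[0]-22:c[0]+23]))
for n in ('scene','top'):
    df=cv2.absdiff(d[n]['img'],s0[n]['img']).max(2)
    m=cv2.morphologyEx((df>30).astype(np.uint8),cv2.MORPH_OPEN,np.ones((3,3)));k,l,st,ce=cv2.connectedComponentsWithStats(m)
    print(n,[(st[i].tolist()) for i in range(1,k) if st[i][4]>25])
E
```

```text
26.9 [585.1 -76.8 261.2] [-1.7993e+02 -5.0000e-02  9.5500e+01] [-12.5   5.8  86.2   0.   88.  -18. ] [576.8  -3.3 382.6] [-16.86   0.06   5.49]
[266 106] [ 14  54 161] desk [15 16 97] [15 16 97]
ball [263.8676927 104.2340965] 37.728108088765126 164 of 250 beak px [260. 162.] 57.89523861227311
ctr [583.9  -5.3 146. ] beak [589.  -71.8  50. ] dir -85.6
expected rad px 37.779851188290415
scene ball pred [287 186] foot pred [286.6 198.4] vert dir [[  1.8 -20.7]]
170 .....................pwwwww...wBBBBppBBBBppBp
172 .....................pwwwwwwwwwBBBpppBBBBpBBB
174 ....................pwwwwpKKKKpBBppBBpBBBBBBB
176 ....................ppwwpwwwwwwBBBBBBBBBBBpBB
178 ................pwwwwwwwwwwwwwwBBBBBBBBBBBBpB
180 ..............pwwwwwwwwwwwwwwwwwBBBpBBBwwp...
182 .............wwwwwwwwwwwwwwwwwwwwwp..........
184 ............wwwwwwwwwwwwwwwwwwwww............
186 ............wwwwwwwwwwwwwwwwwBBww............
188 ............wwwwwwwwwwwwwwwwppBppp...........
190 ............wwwwwwwwwwwwwwwBBBpBBw...........
192 .............wwwwwwwwwwwwwwwwwww.............
194 ...............wwwwwwwwwwwwwwwp..
[... 1513 characters left out ...]
98], [105, 23, 12, 7, 64], [119, 24, 8, 5, 34], [236, 32, 71, 52, 1381], [311, 36, 11, 28, 248], [66, 52, 78, 134, 3398], [316, 66, 6, 18, 102], [253, 90, 28, 101, 2257], [291, 99, 12, 28, 250], [427, 108, 14, 12, 113], [409, 120, 14, 10, 68], [219, 123, 6, 17, 79], [290, 128, 16, 14, 173], [397, 140, 8, 20, 109], [216, 146, 22, 29, 495], [390, 146, 5, 14, 58], [363, 149, 6, 6, 31], [295, 151, 23, 32, 567], [486, 155, 13, 64, 394], [496, 154, 12, 65, 336], [218, 175, 11, 12, 81], [176, 182, 17, 29, 251], [310, 188, 10, 15, 89], [104, 193, 5, 7, 32], [217, 194, 18, 66, 900], [428, 211, 31, 10, 213], [318, 221, 7, 18, 80], [315, 243, 10, 19, 161], [0, 316, 56, 50, 1617], [256, 326, 12, 8, 78]]
```

```bash
python3 -c "
from bench import r
print(r.hand_in())"
```

```text
the job is handed in; nothing more can be done
None
```

I handed the job in at about 27 s: brown sits on the base and pale on brown, each with its thick end over the low side. The bird stands upright about 2 mm from the middle of a top that looks level in the scene view, and the base is unmoved within measuring error. Brown is about 4 mm off the base's centre, I last measured it before pale went on, and I made no separate check that the other desk items stayed put.

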